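Stack stepped stock trays with alternating offsets

ROBOT

A 6-joint arm with a two-finger parallel gripper is mounted at the origin on the work surface. World frame = base frame: x ahead of the robot, y to its left, z up, the work surface at z = 0. Lengths are in mm, angles in rad, forces in N, time in s.
With the tool pointing down it reaches from about 275 to 825 mm from the base axis. Payload 5.2 kg.
Tool frame: the origin (TCP) lies at the very end of the fingers, on their centre line; the grasp point (between the pads) lies 19 mm behind it; z points along the fingers, y is the direction in which the jaws open and shut (so a half turn about z gives the same grasp; the last joint's range is limited). The gripper opens to 93 mm and grips with 3 to 60 N. Pads are 15 mm wide; open, the fingers measure 128 mm over their backs; the gripper's body (75 mm by 188 mm) begins 65 mm behind the grasp point.
Start: joints at [-1.475, 0.259, 1.535, -0, 1.348, -0.203], TCP at [161.926, -525.628, 218.653] pointing down, gripper open.
Joint ranges: [-3.14, 3.14], [-0.91, 2.08], [0.19, 2.58], [-1.22, 4.36], [0.22, 2.71], [-3.12, 3.12]. Speed limits (rad/s): [2.57, 2.57, 3.14, 3.14, 3.14, 3.14].

INTERFACE

Orientations are given as [roll, pitch, yaw] about the fixed x, y, z axes, in that order (R = Rz(yaw) Ry(pitch) Rx(roll)).
In Python, from bench import robot gives the robot as it stands. The module is installed in compiled form; this text tells all that it offers. Calls block until the motion is done:
- robot.move_ptp(position, orientation): joint-space move of the TCP to a pose.
- robot.move_linear(position, ori=None, speed=150, f_stop=None): straight line of the TCP; ori=None keeps the orientation; speed is the mean speed in mm/s. With f_stop (N) it stops when the force on the tool has changed by that much, and returns True; else False.
- robot.move_j(angles): joint-space move.
- robot.move_gripper(opening): opening from 0.0 (shut) to 1.0 (fully open); the grip force is fixed at half the most; returns when the fingers have stopped.
- robot.sleep(seconds).
- robot.inverse_kinematics(position, orientation): joint angles nearest the present ones, or None.
- robot.get_image(name): name is "side" or "top"; returns a dict with "img" (420x560x3 uint8, blue, green, red), "fovy" (degrees; the focal length in pixels is half the picture's height over the tangent of half this angle, whatever the lens; pixels are square), "cx", "cy" (the principal point, pixels), "k1" (the pictures are not rectified: a ray, as slopes to the right and down, at radius r is drawn at 1 + k1 r^2 times it, then the intrinsics apply), "eye" and "orientation" of the camera in the world. Camera axes: x right, y down, z forward; pixel columns grow to the right and rows downward; lengths in mm; the calibration is good to about 2 mm. A picture is of the moment at which its call begins. There is no depth.
A pose or a line that the arm cannot do raises robot.MotionError and nothing moves.
- robot.hand_in(): hands the job in, once; it reports no verdict.
Readings, each from a call of its own:
- robot.current_t(): time.
- robot.current_qpos(): joint angles.
- robot.current_joint_vel(): joint speeds.
- robot.current_joint_efforts(): joint torques, N m.
- robot.current_tcp_pos(): TCP position.
- robot.current_eef_rot(): TCP orientation.
- robot.current_contact_force(): force on the tool from outside, world axes, zero at the start.
- robot.current_ft_torque(): the same for the moment, N m.
- robot.current_gripper_width(): opening from 0.0 (shut) to 1.0 (fully open).
Only numpy, scipy, OpenCV 4.12 (cv2) and the standard library are available. Lean on these libraries where they do the work, as an engineer would, in place of code of your own. Each camera call takes 0.05 s, during which the arm holds its last target.

TASK

Build the tray stack for the next order: take the blue tray off the sloping rack and set it on the rim of the grey tray with its end close up against the grey tray's step, then set the orange tray on the blue one in the same way, against the blue step. Each tray lies level, sides in line with the tray below, and its step at the opposite end to the step below it, so the offsets alternate. Keep the loaded trays from tipping steeply, do not shift the grey tray, and leave everything else alone.

Things in the scene. Friction and masses are not known exactly. Their poses are not given: they have to be found in the camera images.
- grey_tray_center (a point): grey bottom tray, 0.8 kg, loose, level on the bench, step towards the robot. Like the others: open top, 150 mm long (x), 60 wide (y), flat underside, 6 mm walls with rim 42 mm above the underside. Point on its middle line, 21 mm above the underside (half-way up the walls), 75 mm from either end; z up out of the tray, x away from the step.
- grey_tray_step (a point): middle of the top of the grey tray's step: 60 mm towards -x and 33 mm up from the tray's centre point. On every tray the step is a raised block at the -x end, 30 mm long (x = -75 to -45), full width, top 54 mm above the underside, so its face at x = -45 stands 12 mm above the rim.
- blue_tray_center (a point): blue tray, 0.2 to 0.42 kg, same shape as the grey one, in one of the rack's three lanes with its step at the low end. Grip it across its 60 mm width. Point on its middle line, 21 mm above the underside (half-way up the walls), 75 mm from either end; z up out of the tray, x away from the step.
- blue_tray_step (a point): middle of the top of the blue tray's step: 60 mm towards -x and 33 mm up from the tray's centre point
- orange_tray_center (a point): orange tray, 0.2 to 0.42 kg, same shape as the grey one, in one of the rack's three lanes with its step at the high end. Grip it across its 60 mm width. Point on its middle line, 21 mm above the underside (half-way up the walls), 75 mm from either end; z up out of the tray, x away from the step.
- orange_tray_step (a point): middle of the top of the orange tray's step: 60 mm towards -x and 33 mm up from the tray's centre point
- rack: fixed white rack, 362 mm wide (y), 220 deep (x); bed rises at 30 degrees along +x, towards the robot, from 34 to 152 mm above the bench; 22 mm stop bar at the low edge. In lanes y = -110, 0, 110 mm things lie flat on the bed, lengthwise up the slope against the bar, 50 mm apart. Origin on the bench, mid-width, 80 mm in from the low edge, which is the far one.
- carton_center (a point): closed white carton with an orange band, 150 x 58 x 46 mm, 0.22 kg, in the rack's third lane; to be left alone. Point at its centre.
- tape_roll: roll of amber packing tape lying flat, 104 mm across, 48 mm high; left alone. Origin under its centre.
- spray: white spray bottle with red cap, 64 mm across, 170 mm high; left alone. Origin under its centre.
- scanner: black and yellow hand scanner lying on the bench, about 158 x 45 x 31 mm; left alone. Origin under its middle.
- small_box: small brown cardboard box with tape, 100 x 80 x 60 mm; left alone. Origin under its centre.
- brush: flat brush with a wooden handle, about 200 mm long, lying on the bench beyond the rack; left alone. Origin under its middle.

How it is judged (in metres and radians):
On the way, in this order (a step that is already met when the one before it is completed fails the run):
1. the blue tray sits level on the grey tray's rim against the grey step, its own step at the opposite end (x of blue_tray_center in the frame of grey_tray_center between 0.026 and 0.042 m and y of blue_tray_center in the frame of grey_tray_center between -0.01 and 0.01 m and z of blue_tray_center in the frame of grey_tray_center between 0.036 and 0.047 m and angle between blue_tray_center's own z axis and vertical below 0.06 rad and angle between the x axis of blue_tray_center and the x axis of grey_tray_center, either way round below 0.12 rad and x of blue_tray_step in the frame of grey_tray_center above 0.06 m), for 0.3 s.
2. the orange tray sits on the blue tray in the same way, the blue one still in place (all of step 1 and x of orange_tray_center in the frame of blue_tray_center between 0.026 and 0.042 m and y of orange_tray_center in the frame of blue_tray_center between -0.01 and 0.01 m and z of orange_tray_center in the frame of blue_tray_center between 0.036 and 0.047 m and angle between orange_tray_center's own z axis and vertical below 0.06 rad and angle between the x axis of orange_tray_center and the x axis of blue_tray_center, either way round below 0.12 rad and x of orange_tray_step in the frame of blue_tray_center above 0.06 m), for 0.3 s.
At the end, for the whole second after the job is handed in: Blue rests on grey's rim, orange on blue's: each level within 3.4 degrees, its end 0 to 12 mm from the step below, sides in line within 10 mm and 7 degrees, steps at alternate ends; centres 36 to 47 mm apart in height; grey within 30 mm of its start; all released (all of step 2 and distance of grey_tray_center from where it was at the start of the episode below 0.03 m); the robot touches nothing.
It fails at once if the blue or orange tray tips more than 52 degrees from level (angle between any of blue_tray_center, orange_tray_center's own z axis and vertical above 0.9 rad).
It fails at once if the grey tray is shifted more than 30 mm (distance of grey_tray_center from where it was at the start of the episode above 0.03 m).
It fails at once if the carton, tape roll, spray bottle, scanner, small box or brush is moved more than 30 mm (distance of any of carton_center, tape_roll, spray, scanner, small_box, brush from where it was at the start of the episode above 0.03 m).
It also fails if it takes over 61 s, if anything falls off the work surface, if the arm or the gripper's body presses on something with over 40 N, if the wrist force passes 120 N, or if a joint passes its speed limit or range.

## Working session

There is one attempt and no reset: what is moved stays moved. The work goes in short steps, each a Python script; the robot and the scene stay as the last script left them, time stands still between calls to the robot, and variables do not carry over. Pictures are saved under pics/ and viewed, and the job is handed in when it is done.

```bash
mkdir -p pics
python3 - <<'E'
from bench import robot
import cv2
for n in("side","top"):
    d=robot.get_image(n); cv2.imwrite(f"pics/{n}0.png",d["img"]); print(n,{k:v for k,v in d.items() if k!="img"})
print(robot.current_t(),robot.current_eef_rot(),robot.current_tcp_pos())
E
```

```text
side {'fovy': 48.48498134795408, 'cx': 281.15945257083644, 'cy': 208.8401320836348, 'k1': -0.07990936239884174, 'eye': array([  421.6482679 , -1309.3652855 ,   967.39173044]), 'orientation': array([-2.15279597, -0.0157636 , -0.12535961])}
top {'fovy': 49.01269279711961, 'cx': 282.9865898802122, 'cy': 212.98762567952025, 'k1': -0.026985674208890066, 'eye': array([ 472.91985128,  -39.02578788, 1323.12283182]), 'orientation': array([-3.04110237e+00, -2.12069502e-03, -1.59744266e+00])}
0.1 [-3.13997362e+00 -3.28896983e-04  2.98812674e-01] [ 161.89315257 -525.10176807  217.91829564]
```

View pics/side0.png

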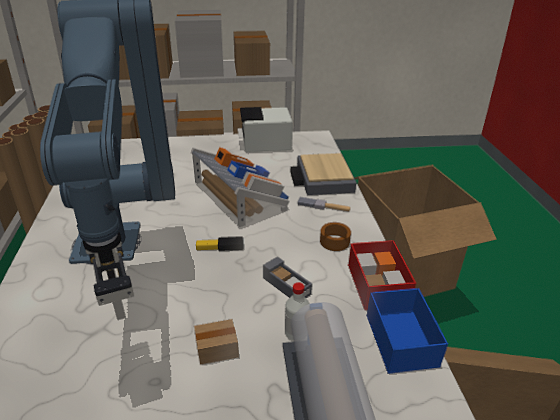

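View pics/top0.png

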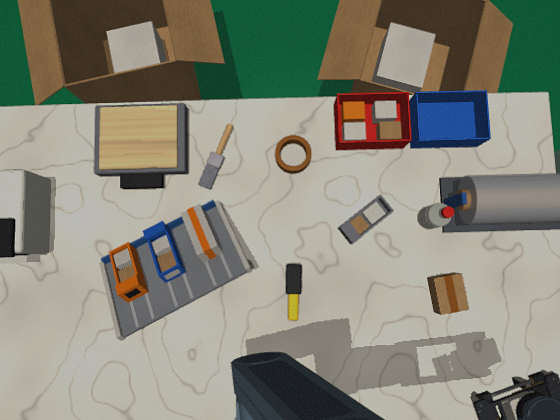

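```bash
cat > h.py <<'E'
import numpy as np, cv2
from scipy.spatial.transform import Rotation as R
from scipy.optimize import least_squares
def rpy(o): return R.from_euler('xyz',o).as_matrix()
CAM={'side':dict(fovy=48.48498134795408,cx=281.15945257083644,cy=208.8401320836348,k1=-0.07990936239884174,eye=np.array([421.6482679,-1309.3652855,967.39173044]),o=[-2.15279597,-0.0157636,-0.12535961]),
'top':dict(fovy=49.01269279711961,cx=282.9865898802122,cy=212.98762567952025,k1=-0.026985674208890066,eye=np.array([472.91985128,-39.02578788,1323.12283182]),o=[-3.04110237,-2.12069502e-03,-1.59744266])}
def K(c):
    f=210/np.tan(np.radians(c['fovy']/2)); return np.array([[f,0,c['cx']],[0,f,c['cy']],[0,0,1.]])
def proj(n,P):
    c=CAM[n]; p=(np.atleast_2d(P)-c['eye'])@rpy(c['o'])
    s=p[:,:2]/p[:,2:]; s=s*(1+c['k1']*(s**2).sum(1,keepdims=True)); k=K(c)
    return s*k[0,0]+k[:2,2]
def back(n,uv,z):
    c=CAM[n]; k=K(c); d=(np.atleast_2d(uv).astype(float)-k[:2,2])/k[0,0]; s=d.copy()
    for _ in range(20): s=d/(1+c['k1']*(s**2).sum(1,keepdims=True))
    r=np.c_[s,np.ones(len(s))]@rpy(c['o']).T
    return c['eye']+r*((z-c['eye'][2])/r[:,2:])
def crop(img,x,y,w,h,s,name):
    a=cv2.resize(img[y:y+h,x:x+w],None,fx=s,fy=s,interpolation=cv2.INTER_CUBIC)
    for i in range(0,w,10):
        cv2.line(a,(i*s,0),(i*s,5),(0,0,255),1); cv2.putText(a,str(x+i),(i*s,15),0,.35,(0,0,255),1)
    for i in range(0,h,10):
        cv2.line(a,(0,i*s),(5,i*s),(0,0,255),1); cv2.putText(a,str(y+i),(6,i*s+4),0,.35,(0,0,255),1)
    cv2.imwrite('pics/'+name+'.png',a)
E
python3 - <<'E'
from h import *
s=cv2.imread('pics/side0.png');t=cv2.imread('pics/top0.png')
crop(t,95,195,165,145,4,'t_rack'); crop(t,330,185,75,65,8,'t_grey'); crop(s,185,140,110,85,7,'s_rack'); crop(s,255,250,65,55,10,'s_grey')
E
```

```text
(no output)
```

View pics/t_rack.png

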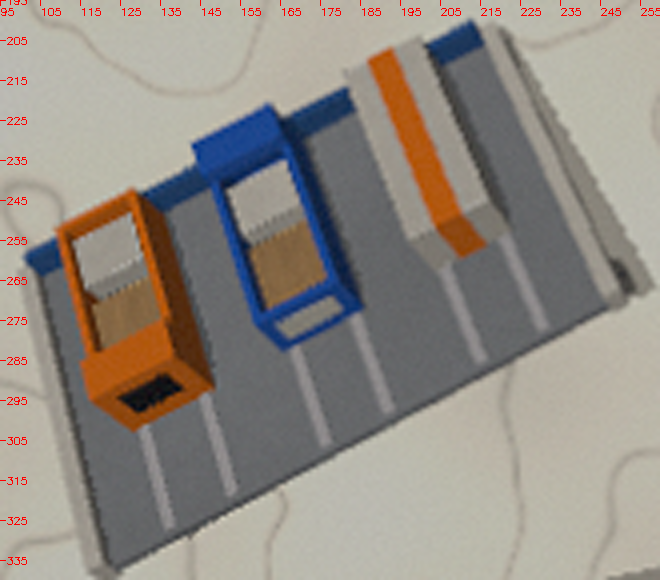

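View pics/t_grey.png

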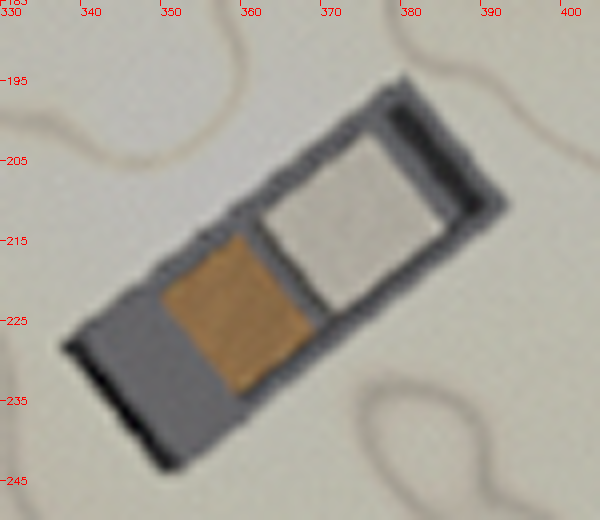

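View pics/s_rack.png

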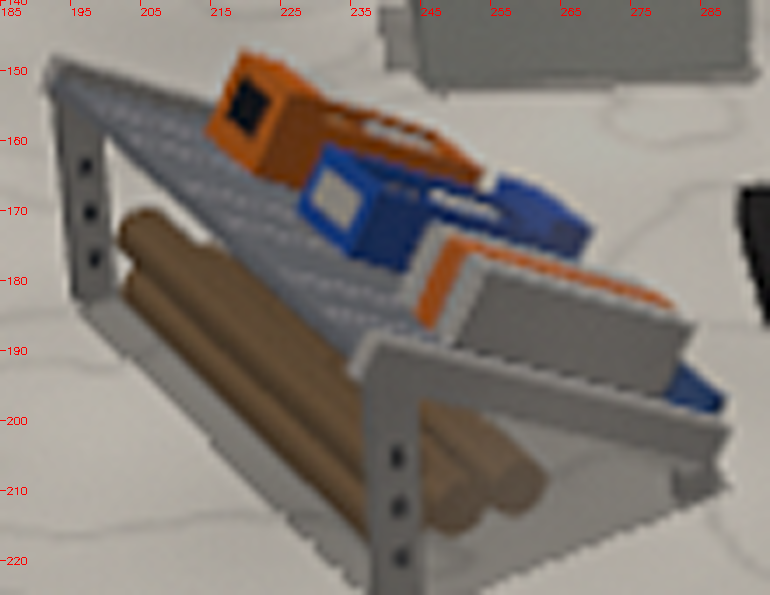

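View pics/s_grey.png

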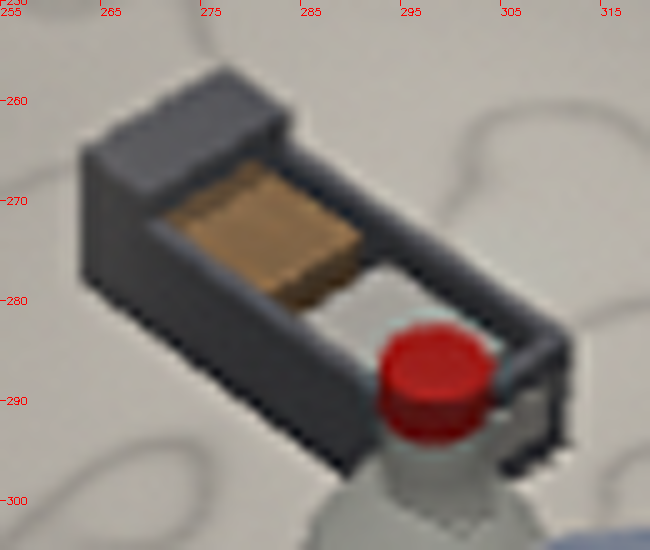

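```bash
cat >> h.py <<'E'
def fit(obs,p0,free):
    # obs list (cam,(x,y,z) tray, (u,v)); p=[x,y,z,roll,pitch,yaw]
    p0=np.array(p0,float); free=list(free)
    def f(q):
        p=p0.copy(); p[free]=q; M=rpy(p[3:]); 
        return np.concatenate([(proj(n,M@np.array(X,float)+p[:3])[0]-uv) for n,X,uv in obs])
    r=least_squares(f,p0[free],x_scale=[50 if i<3 else .1 for i in free],loss='soft_l1')
    p=p0.copy(); p[free]=r.x; return p,f(r.x).reshape(-1,2)
def overlay(n,img,p,col=(0,255,0)):
    M=rpy(p[3:])
    L=[[(-75,-30,33),(-75,30,33),(-45,30,33),(-45,-30,33),(-75,-30,33)],[(-45,-30,21),(75,-30,21),(75,30,21),(-45,30,21)],[(-75,-30,-21),(75,-30,-21),(75,30,-21),(-75,30,-21),(-75,-30,-21)]]
    for l in L:
        q=proj(n,np.array(l,float)@M.T+p[:3]); cv2.polylines(img,[np.round(q*16).astype(int)],False,col,1,cv2.LINE_AA,4)
E
cat > fit0.py <<'E'
from h import *
T,S='top','side'
grey=[(T,(-75,30,33),(340,226.6)),(T,(-75,-30,33),(352.9,243.1)),(T,(75,30,21),(380.6,194.6)),(T,(75,-30,21),(393.4,210.5)),
(S,(-75,-30,33),(263.2,265)),(S,(-75,30,33),(277.5,256.7)),(S,(-45,30,33),(284.2,261.2)),(S,(-45,-30,33),(270,269.3)),(S,(-75,-30,-21),(263.2,278)),(S,(75,30,21),(312.5,283.5))]
blue=[(T,(-75,-30,33),(143.2,231.2)),(T,(-75,30,33),(163,221.2)),(T,(-45,-30,33),(148,240.7)),(T,(-45,30,33),(167,232)),(T,(75,-30,21),(159.2,273.8)),(T,(75,-30,-21),(167.5,282)),(T,(75,30,-21),(185.7,272)),(T,(75,30,21),(179.5,263.3)),
(S,(75,30,21),(239.3,167)),(S,(75,-30,21),(231,160.5)),(S,(75,30,-21),(235.3,176.8)),(S,(75,-30,-21),(227.6,169.2)),(S,(-75,30,33),(269.6,172.9))]
org=[(T,(75,30,21),(109.2,252.5)),(T,(75,-30,21),(129.2,242.5)),(T,(-45,30,33),(115.7,284.2)),(T,(-45,-30,33),(136.2,275)),(T,(-75,30,33),(117,293.2)),(T,(-75,-30,33),(140,283)),(T,(-75,30,-21),(128.2,302.5)),(T,(-75,-30,-21),(148.5,291.3)),
(S,(-75,30,33),(219.7,147.1)),(S,(-75,-30,33),(226.4,153.3)),(S,(-75,30,-21),(214.3,158.6)),(S,(-75,-30,-21),(221.9,165.4)),(S,(-45,-30,33),(231.4,155)),(S,(75,-30,21),(254.3,165.4))]
np.set_printoptions(precision=2,suppress=True)
g,r=fit(grey,[450,-250,21,0,0,-.7],[0,1,5]); print('grey',g,'\n',r.T)
# blue: x uphill: tilt about y so x goes up => pitch -30deg
b,r=fit(blue,[400,300,100,0,-np.pi/6,-2.7],[0,1,2,5]); print('blue',b,'\n',r.T)
b6,_=fit(blue,b,range(6)); print('b6',b6)
o,r=fit(org,[350,400,100,0,np.pi/6,.4],[0,1,2,5]); print('org',o,'\n',r.T)
o6,_=fit(org,o,range(6)); print('o6',o6)
g6,_=fit(grey,g,range(6)); print('g6',g6)
np.savez('fit0.npz',g=g,b=b,o=o)
t=cv2.imread('pics/top0.png');s=cv2.imread('pics/side0.png')
for im,n in((t,T),(s,S)):
    im=cv2.resize(im,None,fx=1,fy=1)
    for p in(g,b,o): overlay(n,im,p)
    (crop(im,95,195,165,145,4,'ov_t') or crop(im,330,185,75,65,8,'ov_tg')) if n==T else crop(im,185,140,135,160,4,'ov_s')
E
python3 fit0.py
```

```text
grey [ 582.97 -277.4    21.      0.      0.     -0.95] 
 [[-1.02 -0.58 -0.06  0.39 -0.74 -0.32 -0.38 -0.93 -0.61 -0.6 ]
 [-1.75 -0.92 -1.53 -0.51  0.08 -0.01  0.16  0.68  0.54  0.82]]
blue [502.57 269.72  93.38   0.    -0.52  -2.67] 
 [[-0.04 -0.07 -2.15 -1.11  0.38 -0.59  1.63  1.11 -1.03 -0.58 -1.62 -1.63
  -0.42]
 [-1.24 -1.77 -2.52 -4.51  1.7   0.17 -0.82  0.9  -0.07  0.09  0.23  1.28
  -0.21]]
b6 [500.66 270.17  90.28  -0.02  -0.6   -2.65]
org [453.95 370.01  90.44   0.     0.52   0.45] 
 [[ 0.01 -0.16 -0.45  0.19  0.52 -1.03  0.11  0.46 -1.2  -0.94 -1.24 -2.06
   0.19 -0.7 ]
 [-1.91 -2.02  0.13 -1.5   0.75 -0.06 -0.56  0.02  0.19 -0.2   0.89  0.15
  -0.   -0.58]]
o6 [451.93 370.49  89.75   0.04   0.56   0.48]
g6 [ 583.24 -277.49   22.39    0.02    0.01   -0.95]
```

View pics/ov_t.png

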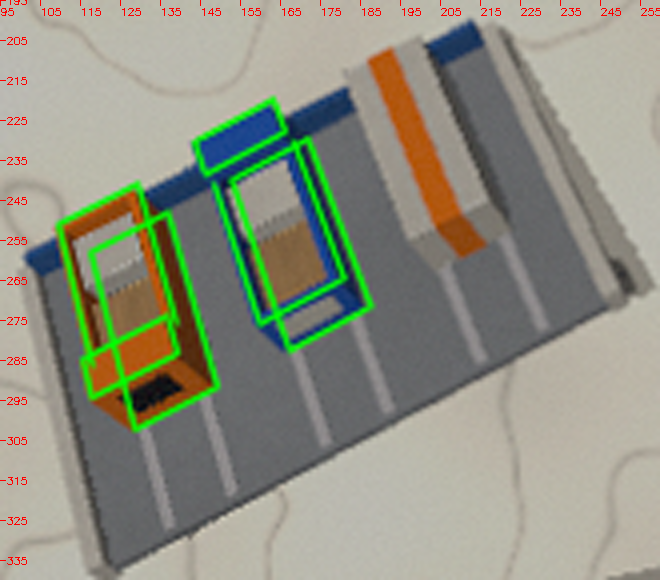

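View pics/ov_tg.png

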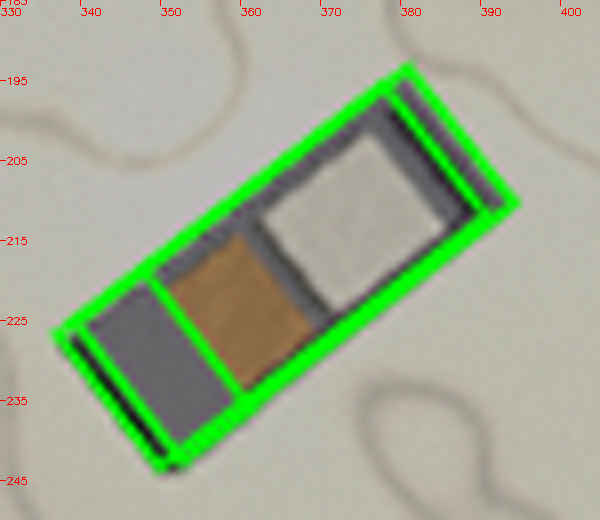

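View pics/ov_s.png

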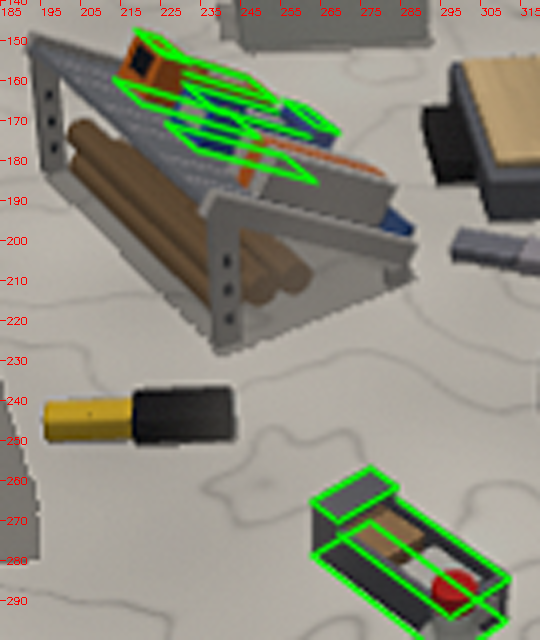

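Run:
```python
from h import *
np.set_printoptions(precision=2,suppress=True)
from bench import robot
d=np.load('fit0.npz');g,b,o=d['g'],d['b'],d['o']
c=back('top',(448,211.5),170)[0]; c2=back('side',(298.5,288.5),165)[0]
print('spray',c,c2,'in grey',(rpy(g[3:]).T@(c-g[:3])), 'tube', back('top',[(441,180),(441,228),(467,192)],60))
Y=.455
b[5]=Y-np.pi;o[5]=Y
fl=np.diag([1,-1,-1.])
def pose(p,up=3,ax=0,opt=0):
    M=rpy(p[3:]); T=M@fl@(np.diag([-1,-1,1]) if opt else np.eye(3))
    pos=p[:3]+M@np.array([ax,0,up-19]); return pos,R.from_matrix(T).as_euler('xyz')
bp=np.array([*(g[:3]+rpy(g[3:])@[34,0,42]),0,0,g[5]+np.pi]); op=np.array([*(g[:3]+rpy(g[3:])@[0,0,84]),0,0,g[5]])
print(bp,op)
for nm,p in dict(b=b,o=o,bp=bp,op=op).items():
  for opt in(0,1):
    for h in (0,100):
      q=p.copy();q[2]+=h; x,r=pose(q,opt=opt); print(nm,opt,h,x,r,robot.inverse_kinematics(x,r))
```

```text
spray [ 581.84 -461.58  170.  ] [ 584.53 -463.7   165.  ] in grey [ 149.13 -108.1   149.  ] tube [[ 680.9  -487.84   60.  ]
 [ 547.05 -479.59   60.  ]
 [ 645.32 -558.64   60.  ]]
[ 602.76 -305.05   63.      0.      0.      2.19] [ 582.97 -277.4   105.      0.      0.     -0.95]
b 0 0 [495.39 266.2   79.53] [-3.14 -0.52 -2.69] [ 0.33  0.75  1.2  -0.06  1.71 -1.68]
b 0 100 [495.39 266.2  179.53] [-3.14 -0.52 -2.69] [ 0.33  0.67  1.1  -0.06  1.89 -1.7 ]
b 1 0 [495.39 266.2   79.53] [3.14 0.52 0.46] [ 0.33  0.75  1.2  -0.06  1.71  1.46]
b 1 100 [495.39 266.2  179.53] [3.14 0.52 0.46] [ 0.33  0.67  1.1  -0.06  1.89  1.45]
o 0 0 [446.76 366.49  76.58] [3.14 0.52 0.46] [0.48 0.77 1.16 0.01 1.73 1.6 ]
o 0 100 [446.76 366.49 176.58] [3.14 0.52 0.46] [0.48 0.69 1.06 0.02 1.91 1.6 ]
o 1 0 [446.76 366.49  76.58] [-3.14 -0.52 -2.69] [ 0.48  0.77  1.16  0.01  1.73 -1.54]
o 1 100 [446.76 366.49 176.58] [-3.14 -0.52 -2.69] [ 0.48  0.69  1.06  0.02  1.91 -1.54]
bp 0 0 [ 602.76 -305.05   47.  ] [-3.14  0.    2.19] [-0.63  0.62  1.41 -0.    1.11 -1.25]
bp 0 100 [ 602.76 -305.05  147.  ] [-3.14  0.    2.19] [-0.63  0.53  1.3  -0.    1.31 -1.25]
bp 1 0 [ 602.76 -305.05   47.  ] [ 3.14  0.   -0.95] [-0.63  0.62  1.41 -0.    1.11  1.89]
bp 1 100 [ 602.76 -305.05  147.  ] [ 3.14  0.   -0.95] [-0.63  0.53  1.3  -0.    1.31  1.89]
op 0 0 [ 582.97 -277.4    89.  ] [ 3.14  0.   -0.95] [-0.62  0.53  1.45 -0.    1.16  1.9 ]
op 0 100 [ 582.97 -277.4   189.  ] [ 3.14  0.   -0.95] [-0.62  0.45  1.33 -0.    1.36  1.9 ]
op 1 0 [ 582.97 -277.4    89.  ] [-3.14  0.    2.19] [-0.62  0.53  1.45 -0.    1.16 -1.24]
op 1 100 [ 582.97 -277.4   189.  ] [-3.14  0.    2.19] [-0.62  0.45  1.33 -0.    1.36 -1.24]
```

```bash
cat >> h.py <<'E'
FL=np.diag([1,-1,-1.])
def pose(p,up=6,ax=0,opt=0,back=0):
    M=rpy(p[3:]); T=M@FL@(np.diag([-1,-1,1]) if opt else np.eye(3))
    return p[:3]+M@np.array([ax,0,up-19+back]), R.from_matrix(T).as_euler('xyz')
E
python3 - <<'E'
from h import *
np.set_printoptions(precision=2,suppress=True)
from bench import robot
d=np.load('fit0.npz');b=d['b'];b[5]=.457-np.pi
x,r=pose(b,back=130); robot.move_ptp(x,r); print(robot.current_t(),x,robot.current_tcp_pos())
x,r=pose(b,back=45); print(robot.move_linear(x,r,200,f_stop=8))
print(robot.current_t(),robot.current_contact_force(),robot.current_ft_torque())
for n in("side","top"):
    im=robot.get_image(n)["img"]; cv2.imwrite(f"pics/{n}1.png",im)
    crop(im,*((180,110,130,100,6,'c_side1') if n=='side' else (95,180,165,145,4,'c_top1')))
E
```

```text
3.3083 [555.07 295.53 194.71] [555.64 294.44 194.91]
False
3.8833 [0.85 0.24 0.16] [ 0.21 -0.37  0.03]
```

View pics/c_side1.png

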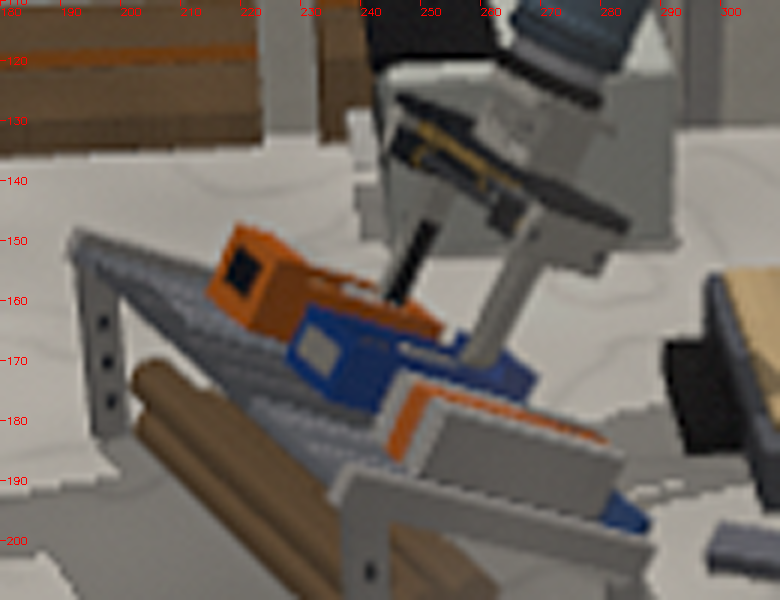

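View pics/c_top1.png

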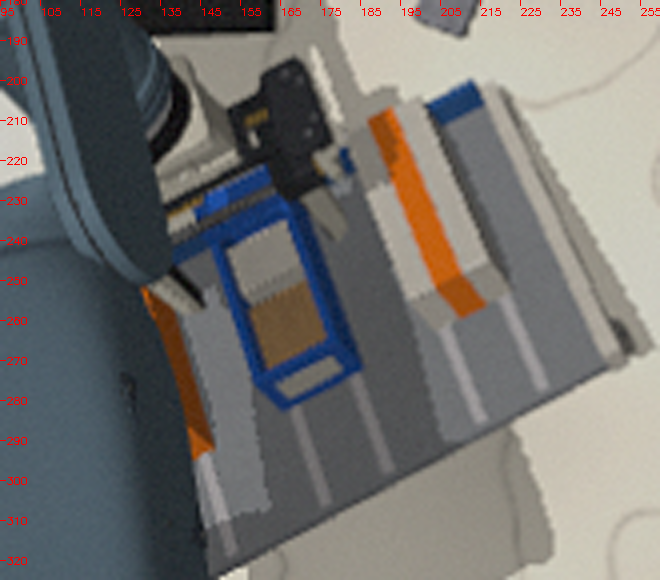

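Run:
```python
from h import *
np.set_printoptions(precision=2,suppress=True)
from bench import robot
d=np.load('fit0.npz');b=d['b'];b[5]=.457-np.pi
x,r=pose(b); print(robot.move_linear(x,r,100,f_stop=8), robot.current_tcp_pos()-x)
print(robot.current_contact_force(),robot.current_ft_torque())
robot.move_gripper(0.0); print(robot.current_t(),robot.current_gripper_width()*93)
print(robot.current_contact_force(),robot.current_ft_torque())
p=robot.current_tcp_pos(); print(robot.move_linear(p+[0,0,25],None,80))
print(robot.current_t(),robot.current_contact_force(),robot.current_ft_torque())
im=robot.get_image('side')["img"]; crop(im,180,110,130,100,6,'c_side2')
```

```text
False [0.61 0.24 0.58]
[ 0.74  0.64 -0.34] [ 0.2  -0.38  0.01]
5.2083 59.73945143241301
[0.21 4.71 1.83] [ 0.9  -0.4  -0.31]
False
5.675 [ 0.46  1.28 -2.53] [ 0.26 -0.61  0.01]
```

View pics/c_side2.png

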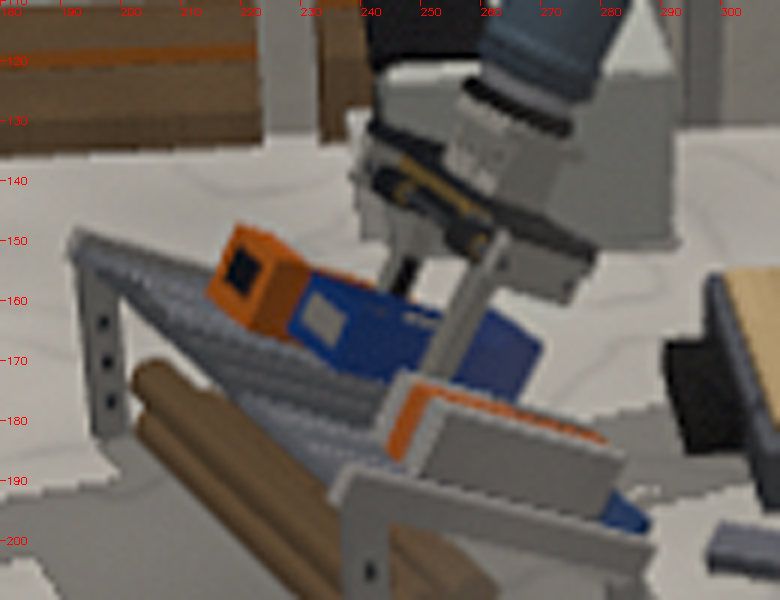

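```bash
cat > place.py <<'E'
from h import *
np.set_printoptions(precision=2,suppress=True)
d=np.load('fit0.npz');g=d['g']
def target(gx,gy,gz,flip): return np.array([*(g[:3]+rpy(g[3:])@[gx,gy,gz]),0,0,g[5]+(np.pi if flip else 0)])
E
python3 - <<'E'
from place import *
from bench import robot
p=robot.current_tcp_pos(); robot.move_linear(p+[0,0,100],None,200)
bp=target(40,0,42,True)
x,r=pose(bp,back=80); robot.move_ptp(x,r); print(robot.current_t(),robot.current_tcp_pos()-x,robot.current_eef_rot()-r)
print(robot.current_contact_force(),robot.current_ft_torque())
for n in("side","top"):
    im=robot.get_image(n)["img"]
    crop(im,*((245,215,90,90,6,'c_side3') if n=='side' else (310,160,110,100,6,'c_top3')))
E
```

```text
8.5083 [0.56 1.37 0.02] [ 6.28 -0.    0.  ]
[-0.02  0.49 -2.93] [ 0.01 -0.11 -0.05]
```

View pics/c_side3.png

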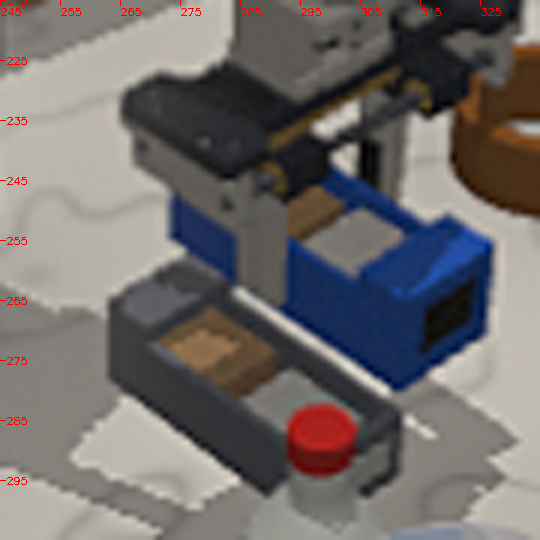

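View pics/c_top3.png

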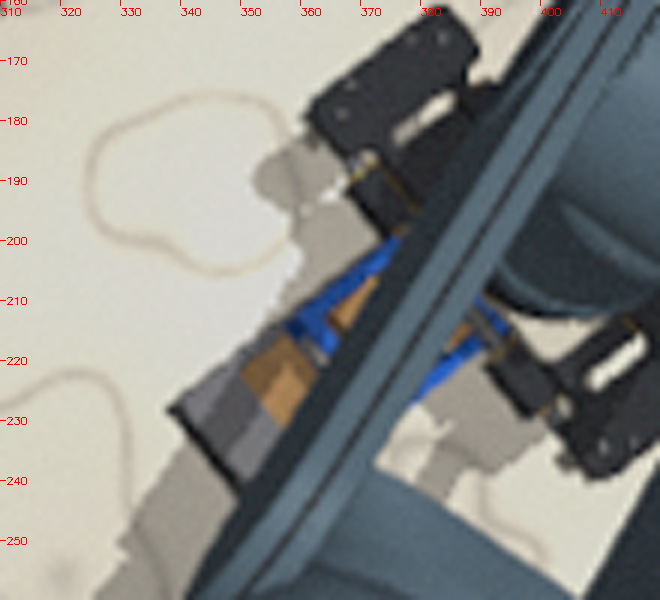

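Run:
```python
from place import *
S='side'
ob=[(S,(-75,30,-21),(311.2,279.5)),(S,(-75,-30,-21),(326.1,265.2)),(S,(-75,30,33),(312.4,263.5)),(S,(-75,-30,33),(327.1,255.2)),(S,(-45,30,33),(305.3,259.6)),(S,(-45,-30,33),(319.6,250.7)),(S,(75,30,-21),(273.6,254.6)),(S,(75,30,21),(273.6,247.4))]
p0=target(40,0,122,True)
print(p0)
for f in([0,1,4,5],[0,1,5],range(6)):
    p,r=fit(ob,p0,f); print(p,abs(r).mean()); print('rel',rpy(g[3:]).T@(p[:3]-g[:3]), p[5]-g[5]-np.pi)
print(r.T)
grey=[(S,(-75,-30,33),(263.2,265)),(S,(-75,30,33),(277.5,256.7)),(S,(-45,30,33),(284.2,261.2)),(S,(-45,-30,33),(270,269.3)),(S,(-75,-30,-21),(263.2,278)),(S,(75,30,21),(312.5,283.5))]
print(fit(grey,g,[0,1,5])); print(g)
```

```text
[ 606.25 -309.93  143.      0.      0.      2.19]
[ 612.21 -313.    143.      0.      0.02    2.21] 1.0187554947758137
rel [ 45.97   3.05 122.  ] 0.020374373540119173
[ 612.02 -311.96  143.      0.      0.      2.22] 1.0381641055964597
rel [ 45.01   3.51 122.  ] 0.030740502902454114
[ 619.72 -272.89  109.35   -0.01    0.      2.25] 0.9155711631320607
rel [17.71 32.51 88.35] 0.05914596092579316
[[ 0.87 -0.42  0.59 -0.2  -0.53 -0.88  0.29  0.29]
 [-0.22  3.96  1.03 -0.63 -0.01 -0.8   0.83 -3.1 ]]
(array([ 585.33, -275.57,   21.  ,    0.  ,    0.  ,   -0.94]), array([[-0.14, -0.2 ],
       [ 0.11, -0.38],
       [ 0.12, -0.26],
       [-0.25,  0.34],
       [-0.03,  0.25],
       [ 0.19,  0.15]]))
[ 582.97 -277.4    21.      0.      0.     -0.95]
```

Run:
```python
from place import *
from bench import robot
ux=rpy(g[3:])[:,0]
p=robot.current_tcp_pos(); x,r=pose(target(40,0,42,True)) 
q=p.copy(); q[2]=x[2]+10; print(robot.move_linear(q,None,120,f_stop=8)); 
q[2]=x[2]-8; print(robot.move_linear(q,None,15,f_stop=2.5)); p=robot.current_tcp_pos(); print('z rel nominal',p[2]-x[2],robot.current_contact_force())
print(robot.current_t())
for n in("side",):
    im=robot.get_image(n)["img"]; crop(im,245,215,90,90,6,'c_side4')
```

```text
False
True
z rel nominal 0.752092812593979 [ 0.54 -0.1   4.55]
10.0417
```

View pics/c_side4.png

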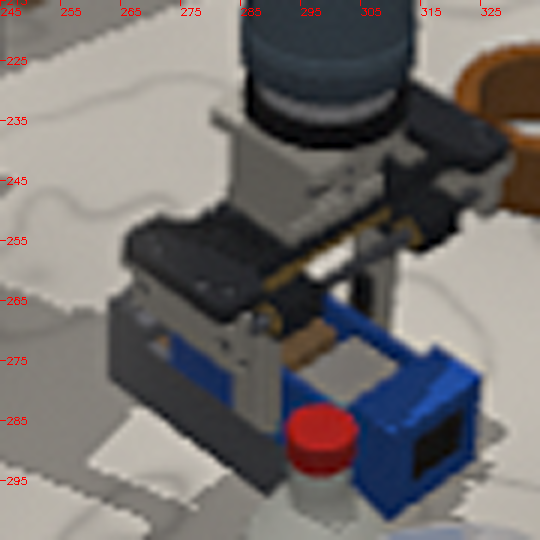

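Run:
```python
from place import *
from bench import robot
ux=rpy(g[3:])[:,0]
G=lambda: (rpy(g[3:]).T@(robot.current_tcp_pos()-g[:3]))
p=robot.current_tcp_pos(); robot.move_linear(p+[0,0,2],None,20); robot.sleep(.2); print(G(),robot.current_contact_force())
p=robot.current_tcp_pos(); print(robot.move_linear(p-ux*18,None,12,f_stop=2.0)); print(G(),robot.current_contact_force(),robot.current_t())
im=robot.get_image("side")["img"]; crop(im,245,215,90,90,6,'c_side5')
```

```text
[38.84  1.05 31.2 ] [-0.21 -0.33 -3.8 ]
True
[22.61  0.96 30.8 ] [ 1.68 -3.26 -2.31] 11.9417
```

View pics/c_side5.png

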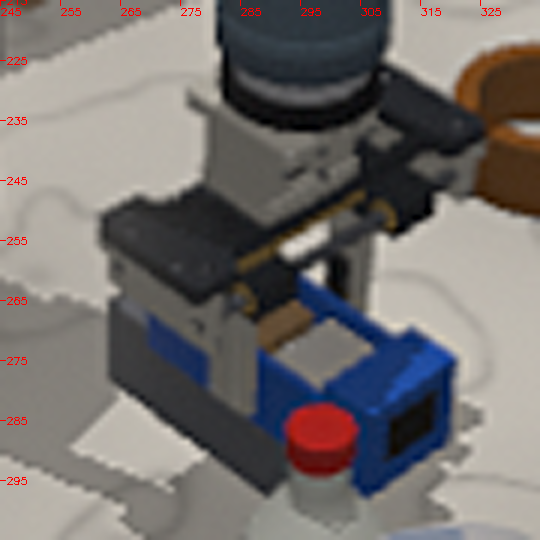

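Run:
```python
from place import *
from bench import robot
ux=rpy(g[3:])[:,0]
p=robot.current_tcp_pos(); robot.move_linear(p+ux*2.5,None,20)
p=robot.current_tcp_pos(); print(robot.move_linear(p-[0,0,6],None,12,f_stop=2.5),robot.current_tcp_pos()-p)
robot.move_gripper(1.0)
p=robot.current_tcp_pos(); np.save('rel.npy',p); robot.move_linear(p+[0,0,130],None,200)
o=d['o'];o[5]=.457
x,r=pose(o,back=130,opt=1); robot.move_ptp(x,r); print(robot.current_t())
for n in("side","top"):
    im=robot.get_image(n)["img"]
    crop(im,*((245,235,90,70,8,'c_side6') if n=='side' else (320,175,90,75,8,'c_top6')))
```

```text
True [-0.06  0.05 -0.2 ]
16.575
```

View pics/c_side6.png

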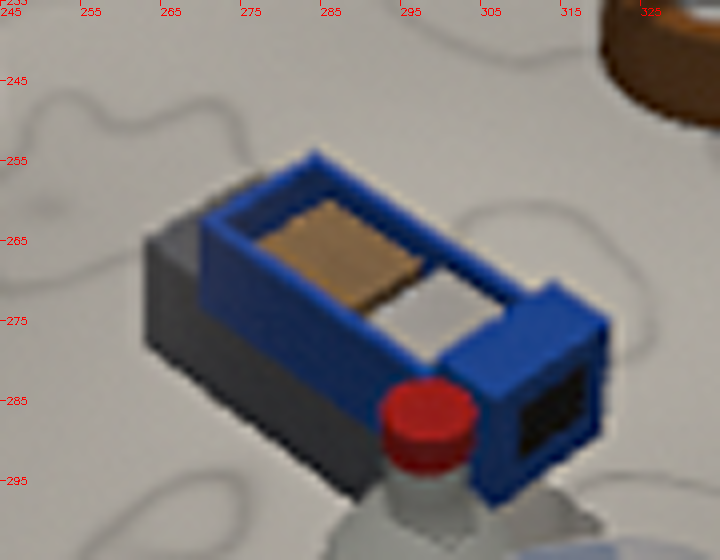

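View pics/c_top6.png

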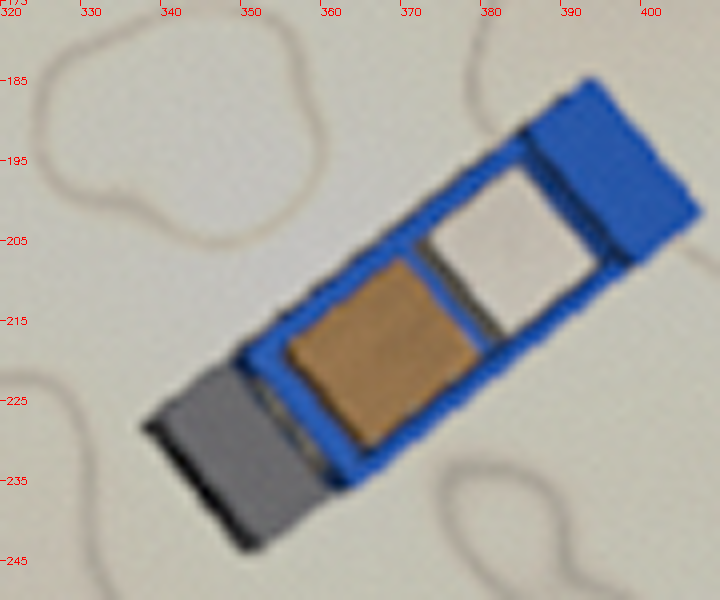

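```bash
cat > rel.py <<'E'
from place import *
S,T='side','top'
ob=[(S,(75,30,21),(270.4,262.5)),(S,(75,-30,21),(284.5,254)),(S,(-75,-30,33),(321.2,275)),(S,(-75,30,33),(306.9,284.7)),(S,(-45,30,33),(299.6,280.2)),(S,(-45,-30,33),(314.1,270.4)),(S,(-75,-30,-21),(320.4,289.4)),(S,(-75,30,-21),(306.6,298.5)),(S,(75,30,-21),(270,272.9)),
(T,(-75,-30,33),(394,184.7)),(T,(-75,30,33),(407.7,201.5)),(T,(75,-30,21),(351.5,218)),(T,(75,30,21),(363.5,235.9))]
for name,o,gg in(('all',ob,g),('side',ob[:9],np.array([585.3,-275.6,21,0,0,-.94]))):
    p0=target(34,0,42,True)
    for f in([0,1,5],[0,1,3,4,5],range(6)):
        p,r=fit(o,p0,f); print(name,p,abs(r).mean(),'rel',rpy(gg[3:]).T@(p[:3]-gg[:3]),p[5]-gg[5]-np.pi)
E
python3 rel.py
```

```text
all [ 602.11 -303.17   63.      0.      0.      2.21] 0.6272904181007442 rel [32.09  0.56 42.  ] 0.01737470071927749
all [ 602.38 -303.07   63.     -0.02    0.01    2.21] 0.6025761562420764 rel [32.17  0.84 42.  ] 0.015316975643287822
all [ 602.14 -303.7    64.54   -0.02    0.      2.21] 0.6016105877216398 rel [32.54  0.28 43.54] 0.015461815389037348
side [ 603.62 -301.82   63.      0.      0.      2.21] 0.32030621791871755 rel [31.97 -0.67 42.  ] 0.005902515685645593
side [ 603.61 -301.9    63.      0.      0.      2.21] 0.3144898750913683 rel [32.04 -0.73 42.  ] 0.005031125212818566
side [ 607.04 -282.62   45.86    0.     -0.01    2.22] 0.2599166740247717 rel [18.5  13.42 24.86] 0.017463441278261715
```

Run:
```python
from place import *
from bench import robot
o=d['o'];o[5]=.457
x,r=pose(o,back=45,opt=1,ax=3); print(robot.move_linear(x,r,200,f_stop=8))
for n in("side","top"):
    im=robot.get_image(n)["img"]
    crop(im,*((180,100,130,100,6,'c_side7') if n=='side' else (80,180,165,145,4,'c_top7')))
x,r=pose(o,opt=1,ax=3); print(robot.move_linear(x,r,100,f_stop=8), robot.current_tcp_pos()-x)
robot.sleep(.1);print(robot.current_contact_force(),robot.current_ft_torque(),robot.current_t())
```

```text
False
False [0.58 0.3  0.58]
[ 1.51 -0.05 -0.16] [ 0.16 -0.32 -0.01] 18.05
```

View pics/c_side7.png

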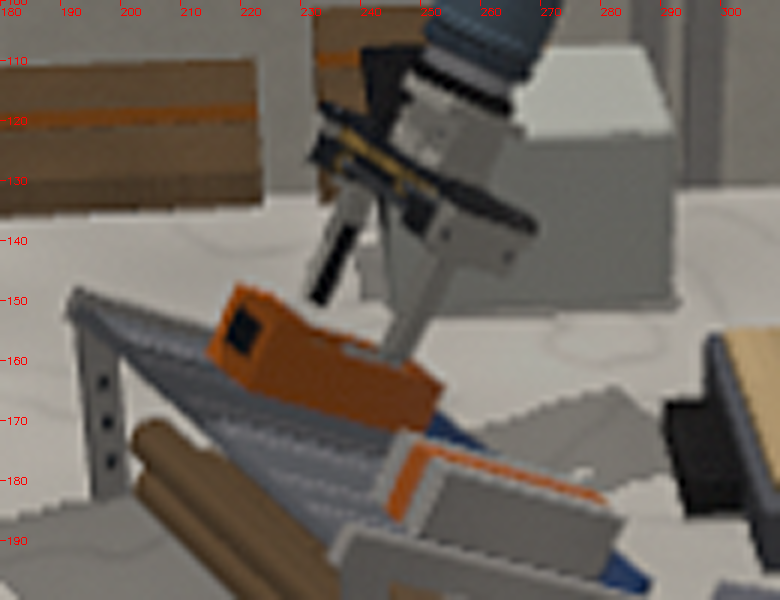

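View pics/c_top7.png

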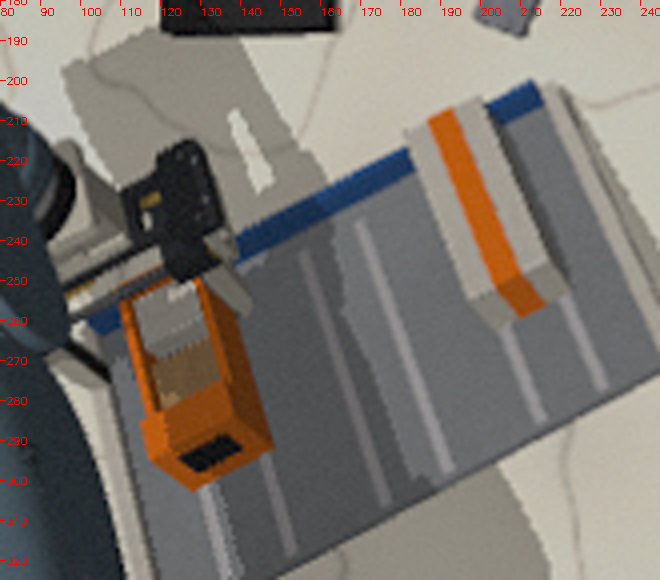

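Run:
```python
from place import *
from bench import robot
robot.move_gripper(0.0); print(robot.current_t(),robot.current_gripper_width()*93)
p=robot.current_tcp_pos(); print(robot.move_linear(p+[0,0,25],None,80))
robot.sleep(.1);print(robot.current_contact_force(),robot.current_ft_torque())
p=robot.current_tcp_pos(); robot.move_linear(p+[0,0,110],None,200)
x,r=pose(target(-8,-0.5,84,False),back=70,opt=1,ax=3); r[2]+=.008; robot.move_ptp(x,r); print(robot.current_t(),robot.current_tcp_pos()-x)
print(robot.current_contact_force(),robot.current_ft_torque())
for n in("side","top"):
    im=robot.get_image(n)["img"]
    crop(im,*((235,195,100,110,6,'c_side8') if n=='side' else (300,160,110,100,6,'c_top8')))
```

```text
18.675 59.99348572800828
False
[ 0.61  0.44 -2.81] [ 0.27 -0.52 -0.03]
22.2917 [ 0.5   1.11 -0.01]
[ 0.1   1.02 -2.4 ] [-0.   -0.1  -0.03]
```

View pics/c_side8.png

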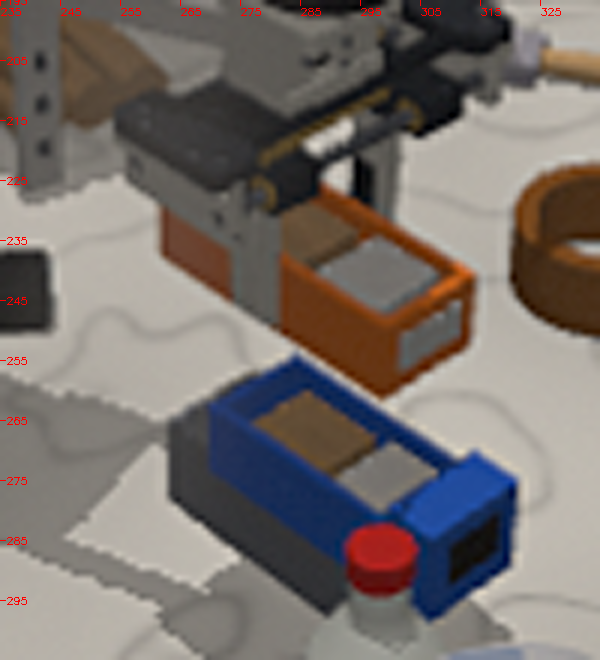

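View pics/c_top8.png

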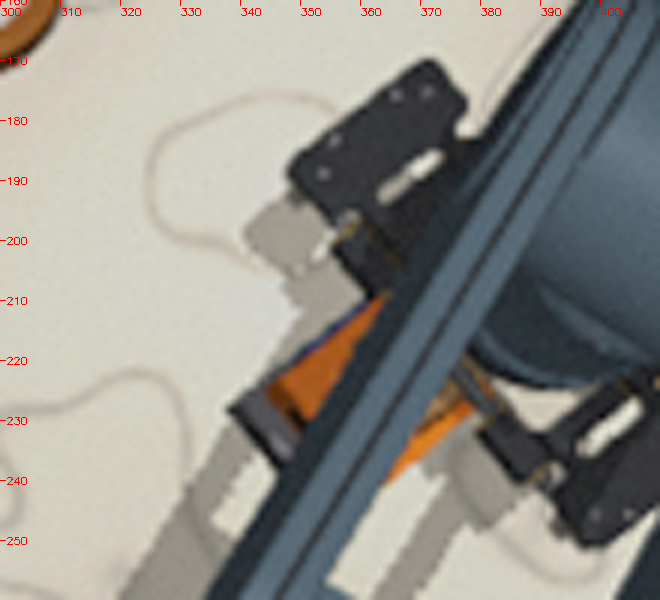

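Run:
```python
from place import *
S='side'
ob=[(S,(75,-30,-21),(298.8,261.2)),(S,(75,-30,21),(299.7,248.3)),(S,(75,30,21),(314.2,240.8)),(S,(75,30,-21),(313,252.5)),(S,(-75,-30,-21),(262.2,237.2))]
gg=np.array([585.3,-275.6,21,0,0,-.94]); p0=target(-8,0,154,False)
for f in([0,1,5],[0,1,4,5]):
    p,r=fit(ob,p0,f); print(p,abs(r).mean(),'rel',rpy(gg[3:]).T@(p[:3]-gg[:3]),p[5]-gg[5])
```

```text
[ 583.3  -268.88  175.      0.      0.     -0.94] 0.46973492759814517 rel [ -6.61   2.34 154.  ] 0.003189251644734825
[ 583.35 -269.09  175.      0.     -0.01   -0.94] 0.45224939510788714 rel [ -6.41   2.26 154.  ] -2.2598460699074785e-05
```

Run:
```python
from place import *
from bench import robot
A=rpy(g[3:]); p=robot.current_tcp_pos(); z0=pose(target(0,0,84,False))[0][2]
q=p+A@[0,-2,0]; q[2]=z0+10; print(robot.move_linear(q,None,120,f_stop=8))
q=q+A@[4,0,0]; q[2]=z0+5; print(robot.move_linear(q,None,20,f_stop=3),robot.current_contact_force())
robot.sleep(.1)
q[2]=z0-6; print(robot.move_linear(q,None,10,f_stop=2.0),robot.current_tcp_pos()[2]-z0,robot.current_contact_force(),robot.current_t())
for n in("side","top"):
    im=robot.get_image(n)["img"]
    crop(im,*((235,215,100,90,7,'c_side9') if n=='side' else (300,160,110,100,6,'c_top9')))
```

```text
False
False [-0.27 -0.25 -1.63]
True -1.5071785055412192 [-0.75 -0.41  5.37] 24.3083
```

View pics/c_side9.png

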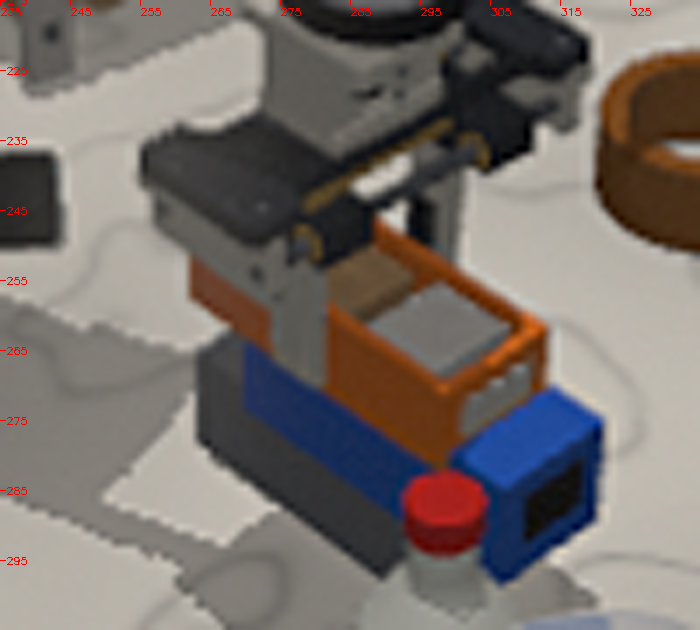

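Run:
```python
from place import *
from bench import robot
robot.move_gripper(1.0)
p=robot.current_tcp_pos(); robot.move_linear(p+[0,0,130],None,150)
robot.move_j([0.3,0.259,1.535,0,1.348,-.2]); print(robot.current_t(),robot.current_tcp_pos())
for n in("side","top"):
    im=robot.get_image(n)["img"];cv2.imwrite(f"pics/{n}10.png",im)
    crop(im,*((245,225,90,80,8,'c_side10') if n=='side' else (320,175,90,75,8,'c_top10')))
```

```text
28.1417 [482.55 264.33 218.38]
```

View pics/c_side10.png

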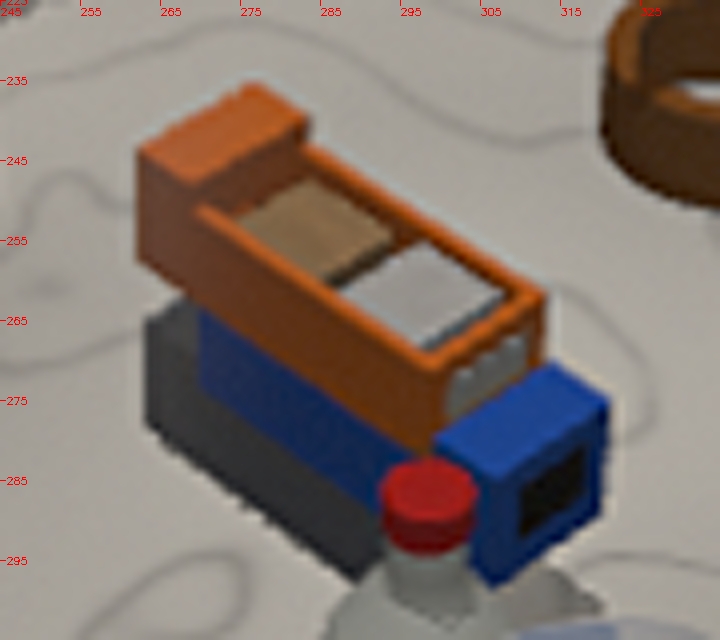

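View pics/c_top10.png

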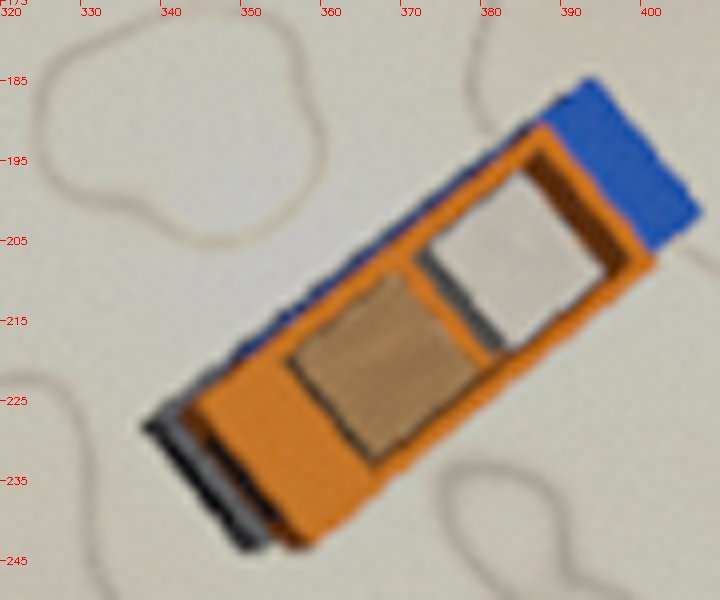

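View pics/top10.png

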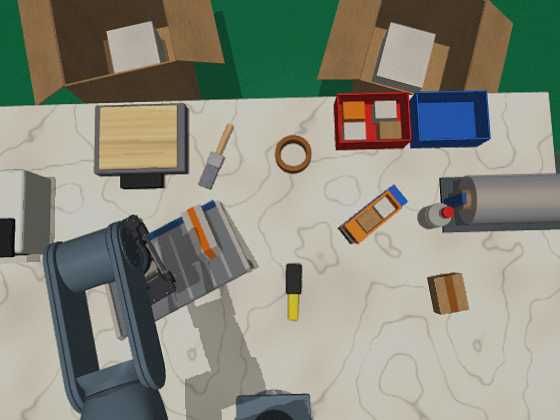

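Run:
```python
from place import *
from bench import robot
S,T='side','top'
ob=[(S,(-75,-30,33),(262.2,243.8)),(S,(-75,30,33),(276.9,235.4)),(S,(-45,30,33),(283.5,240.3)),(S,(-45,-30,33),(269,247.9)),(S,(-75,-30,-21),(262.5,257.8)),(S,(75,30,21),(313.1,261.5)),(S,(75,-30,21),(299.1,271.3)),
(T,(75,30,21),(387.9,190.3)),(T,(75,-30,21),(402.1,207.5)),(T,(-75,30,33),(345,225.3)),(T,(-75,-30,33),(359.6,242.5))]
for nm,o,bb in(('all',ob,[602.11,-303.17,63,0,0,2.21]),('side',ob[:7],[603.62,-301.82,63,0,0,2.21]),):
  bb=np.array(bb)
  for f in([0,1,5],[0,1,3,4,5],range(6)):
    p,r=fit(o,target(0,0,84,False),f); print(nm,p,abs(r).mean(),'rel blue',rpy(bb[3:]).T@(p[:3]-bb[:3]),p[5]-bb[5]+np.pi)
# top only
bt=[(T,(-75,-30,33),(394,184.7)),(T,(-75,30,33),(407.7,201.5)),(T,(75,-30,21),(351.5,218)),(T,(75,30,21),(363.5,235.9))]
b,_=fit(bt,target(32,0,42,True),[0,1,5]); p,_=fit(ob[7:],target(0,0,84,False),[0,1,5]); print('top',b,p,rpy(b[3:]).T@(p[:3]-b[:3]))
print(robot.current_contact_force(),robot.current_t())
```

```text
all [ 581.02 -280.08  105.      0.      0.     -0.93] 0.5997765784798772 rel blue [31.12  3.15 42.  ] 0.005182507044340312
all [ 581.08 -280.02  105.      0.      0.     -0.93] 0.5995439937089383 rel blue [31.12  3.07 42.  ] 0.004965842725321856
all [ 581.06 -280.56  106.66    0.     -0.01   -0.93] 0.5618751039820544 rel blue [30.7   3.41 43.66] 0.006307564718275316
side [ 582.86 -278.27  105.      0.      0.     -0.92] 0.30668514273749486 rel blue [31.29  2.62 42.  ] 0.009075268782741563
side [ 582.86 -278.43  105.     -0.01   -0.01   -0.93] 0.2687684859950496 rel blue [31.15  2.71 42.  ] 0.002191581664927167
side [ 586.   -255.33   86.39   -0.      0.01   -0.91] 0.19005720616300234 rel blue [ 47.82 -13.59  23.39] 0.018766453122987414
top [ 598.38 -304.01   63.      0.      0.      2.2 ] [ 578.18 -280.79  105.      0.      0.     -0.92] [30.65  2.73 42.  ]
[-0.32  0.79 -0.15] 28.2417
```

```bash
python3 -c "
from bench import robot
robot.hand_in(); print(robot.current_t())"
```

```text
the job is handed in; nothing more can be done
the job is handed in; nothing more can be done
```

The stack is built and handed in at about 28 s: blue sits on grey against its step, orange on blue against the blue step, with steps at alternate ends. The hand-in gives no verdict, so this rests on my own last picture fits:

| Check (last camera fit) | Blue on grey | Orange on blue | Allowed |
|---|---|---|---|
| Offset along the tray | about 32 mm | about 31 mm | 26 to 42 mm |
| Sideways | under 1 mm | about 3 mm | ±10 mm |
| Turn | 0.02 rad or less | 0.02 rad or less | 0.12 rad |
| Tilt from level | 0.02 rad or less | 0.01 rad or less | 0.06 rad |

- **Blue tray:** I found its position by touching it lightly against the grey step, then backed off 2.5 mm before release.
- **Orange tray:** I placed it by position rather than by touch, so as not to push the blue tray.
- **Everything else:** Grey and blue looked unmoved in the pictures after the orange tray was set down. The rest of the scene looked undisturbed. The arm was clear, with only sensor-noise force on the tool.
- **Disagreements:** The two cameras differed by 2 to 5 mm in absolute position but agreed on the tray-to-tray offsets within about 1.5 mm. A side-camera-only fit with the height left free gave meaningless values, because one view cannot fix height. I ignored it.

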